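# Fish the canister lid out from under the slatted step

### The arm

A 6-joint arm with a two-finger parallel gripper is mounted at the origin on the work surface. World frame = base frame: x ahead of the robot, y to its left, z up, the work surface at z = 0. Lengths are in m, angles in rad, forces in N, time in s.
With the tool pointing down it reaches from about 0.35 to 0.975 m from the base axis. Payload 4.9 kg.
Tool frame: the origin (TCP) lies midway between the tips of the shut fingers; the grasp point (between the pads) lies 19 mm behind it; z points along the fingers, y is the line along which they close (so a half turn about z gives the same grasp; the last joint's range is limited). The gripper opens to 85 mm and grips with 20 to 120 N. Pads are 22 mm wide; open, the fingers measure 114 mm over their backs; the gripper's body (76 mm by 85 mm) begins 54 mm behind the grasp point. The pads swing forward as they close: fully open they stand 13 mm farther back than shut.
Start: joints at [1.217, 0.053, 1.613, -0, 1.476, -0.119], TCP at [0.145, 0.608, 0.231] pointing down, gripper open.
Joint ranges: [-3.01, 3.01], [-1.01, 2.22], [0.06, 2.58], [-1.02, 4.17], [0.09, 2.62], [-3.14, 3.14]. Speed limits (rad/s): [2.57, 2.57, 3.14, 3.14, 3.14, 3.14].

### API

Orientations are given as a unit quaternion [w, x, y, z].
In Python, from plant import manip gives the robot as it stands.
- The arm moves only by the tool move_arm, never from a script. Its argument "increments" is one flat list of numbers, 5 for each row, row after row: the shift along the tool's x, y, z in mm, then the turn about the tool's z in rad, then the opening, from 0 (shut) to 1 (fully open). In form: [tx, ty, tz, spin, jaw, tx, ty, tz, spin, jaw, ...]. A call has 1 to 8 rows; each row shifts and turns the commanded pose from where the row before left it, along the tool's axes as they then stand; what a row does not reach is not made up. A row lasts 1/12 s, in which the tool goes at most 41.7 mm and 7.16 degrees, less where a joint would pass 70% of its speed; a pose out of reach is approached as far as the arm can. A call with a gripper value outside its range is refused whole. The fingers move at their own pace and stop on an object; the grip force is fixed at half the most. Time passes only in rows, so rows that do not move let the fingers close. It gives the time, the measured TCP pose, the force, the opening and the grip force at its end, in the units of the state.
- manip.state(): the state, without advancing time (a new reading comes with each control period).
- manip.grab_frame(name): name is "side" or "top"; returns a dict with "image" (384x512x3 uint8, blue, green, red), "fov_y" (degrees; the focal length in pixels is half the picture's height over the tangent of half this angle, whatever the lens; pixels are square), "cx", "cy" (the principal point, pixels), "k1" (the pictures are not rectified: a ray, as slopes to the right and down, at radius r is drawn at 1 + k1 r^2 times it, then the intrinsics apply), "eye" and "rotation" of the camera in the world. Camera axes: x right, y down, z forward; pixel columns grow to the right and rows downward; lengths in m; the calibration is good to about 2 mm. A picture is of the moment at which its call begins. There is no depth.
- manip.job_done(): hands the job in; it is judged then, once.
The state is a dict: "time": time; "joint_pos": joint angles; "joint_vel": joint speeds; "joint_efforts": joint torques, N m; "tool_pos": TCP position; "tool_rot": TCP orientation; "contact_force": force on the tool from outside, world axes, zero at the start; "ft_torque": the same for the moment, N m; "gripper_width": opening from 0.0 (shut) to 1.0 (fully open); "grasp_force": force on a finger pad.
Only numpy, scipy, OpenCV 4.12 (cv2) and the standard library are available. Lean on these libraries where they do the work, as an engineer would, in place of code of your own. Each camera call takes 0.05 s, during which the arm holds its last target. There are 200 camera calls.

### The job

The red screw lid of the canister has slid under the slatted upper step of the pine bench, where no hand fits. Take the oven hook, reach in with it through the open end of the step and draw the lid right out, fully clear of the step. Leave the lid lying flat on the bench, lay the hook down flat on the open bench too, clear of the step, and do not knock the other things out of place.

Things in the scene. Friction and masses are not known exactly. Their poses are not given: they have to be found in the camera images.
- step: Fixed slatted pine step, 254 mm (its x) by 300 mm (its y), 80 mm high: two 22 mm runners along y at its x sides carry 6 slats along x, 30 mm wide, 18 mm thick, 24 mm apart, so the lid shows from above. The gap below is 210 mm wide (x -105 to 105), 62 mm high, open only at the +y end; a board closes the -y end. Origin: centre of the footprint on the bench, z up.
- gap_mouth (a point): Middle of the open end of the gap, on the bench surface (z = 0), in the plane of the step's end face; same axes as the step: +y points straight out of the gap over the open bench, x runs across the mouth.
- lid: Red screw lid, a round disc 66 mm in diameter, 20 mm high, about 45 g, lying flat on the bench under the step, 60 to 95 mm (its centre) inside the mouth. Origin: centre of its underside. It slides on the bench.
- oven_hook: Oven hook, 85 g, lying flat: wooden handle 120 mm long (x -60 to 60), 26 wide, 22 high; from its front an 8 mm rod, axis 11 mm above the underside, runs on 150 mm along +x, then bends level to the +y side into a foot 70 mm long, leaning back 15 degrees towards the handle. Origin: centre of the handle's underside; x to the bend, y to the foot's side. Centre of mass near x = 45 mm.
- hook_corner (a point): The bend of the hook's rod, on its axis: x = 210, y = 0, z = 11 mm in the hook's frame, same axes. The lid drawn home into the bend has its centre at about x = 162, y = 37 mm in the hook's frame.
- hook_tip (a point): Free end of the bent foot, on its axis: x = 192, y = 68 mm, z = 11 mm in the hook's frame. Axes as the hook's.
- plate: White ceramic serving plate, 190 mm across, 22 mm high; bystander. Origin: centre of its underside.
- canister: Open aluminium canister without its lid, 84 mm across, 146 mm high, standing; bystander. Origin: centre of its underside.
- food_box: Polypropylene box with a blue lid, 138 x 178 mm, 86 mm high; bystander. Origin: centre of its underside.
- dough_roller: Small dough roller: orange silicone barrel 110 mm long, 44 mm thick, along its y, wooden handle to its -x, reaching 145 mm from the origin; bystander. Origin: under the middle of the barrel, on the bench.
- spoon: Steel spoon 190 mm long lying along its x; bystander. Origin: centre of its underside.
There are look-alikes about, which are no part of the job. What is meant by the lid is not green, and is the smaller of those in its own colour.

How it is judged:
By the outcome, as a careful person would: the job done as asked, in the order asked, and still so for the second after the job is handed in, with the robot touching nothing.
It also fails if it takes over 51 s, if anything falls off the work surface, if the arm or the gripper's body presses on something with over 40 N, if the wrist force passes 120 N, or if a joint passes its speed limit or range.

## Working session

There is one attempt and no reset: what is moved stays moved. The work goes in short steps, Python scripts to look and compute and a tool call to move; the robot and the scene stay as the last step left them, time stands still between calls to the robot, and variables do not carry over. Pictures are saved under pics/ and viewed, at most 10 in all, crops included, and the job is handed in when it is done.

Besides the shell and the picture viewer there is one more tool, called after "Request:" as name(argument=value, ...) on one line, values as JSON. move_arm: Moves the arm, as the interface text tells. Its arguments: {"type":"object","properties":{"increments":{"type":"array"}},"required":["increments"]}

```bash
mkdir -p pics; cat > h.py <<'E'
import numpy as np, cv2
from plant import manip
def cam(n):
    d=manip.grab_frame(n); return d
def K(d):
    f=192/np.tan(np.radians(d["fov_y"])/2); return np.array([[f,0,d["cx"]],[0,f,d["cy"]],[0,0,1.]]),np.array([d["k1"],0,0,0,0.])
def px2w(d,uv,z):
    k,D=K(d); s=cv2.undistortPoints(np.array(uv,float).reshape(-1,1,2),k,D).reshape(-1,2)
    r=np.c_[s,np.ones(len(s))]@np.array(d["rotation"]).T; e=np.array(d["eye"])
    return e+r*((z-e[2])/r[:,2])[:,None]
def w2px(d,P):
    k,D=K(d); R=np.array(d["rotation"]); 
    return cv2.projectPoints(np.array(P,float).reshape(-1,3),cv2.Rodrigues(R.T)[0],-R.T@np.array(d["eye"]),k,D)[0].reshape(-1,2)
E
python3 - <<'E'
from h import *
for n in("top","side"):
    d=cam(n); cv2.imwrite(f"pics/{n}0.png",cv2.resize(d["image"],(800,600),interpolation=cv2.INTER_CUBIC)); print(n,d["eye"],d["rotation"],d["fov_y"],d["cx"],d["cy"],d["k1"])
print(manip.state())
E
```

```text
top [0.27718273 0.08631998 1.30568594] [-0.07821537  0.71401373 -0.69150333  0.0767457 ] 48.04650487992482 260.50637327055 193.5439963347832 0.0431253655916655
side [ 0.26352852 -0.76083183  0.56275951] [-0.49067764  0.8553414  -0.14175515  0.08678719] 56.416967902445776 248.480844861074 194.65712728116654 0.03654129369153101
{'time': 0.1, 'joint_pos': array([ 1.21701436e+00,  5.32976715e-02,  1.61415991e+00,  1.86820568e-05,
        1.47597930e+00, -1.19034997e-01]), 'joint_vel': array([-0.00064613, -0.00160962, -0.00086777,  0.00058338, -0.0015481 ,
       -0.00057967]), 'joint_efforts': array([-2.28295567e-04, -3.94900739e+01, -3.71365142e+01, -9.89764908e-05,
        3.94923060e-03, -2.23304272e-05]), 'tool_pos': array([0.14519398, 0.60732686, 0.23017979]), 'tool_rot': array([-2.25010050e-04,  1.17105006e-01,  9.93119110e-01, -8.94287108e-04]), 'contact_force': array([ 0.17848841, -0.37916172,  0.78171529]), 'ft_torque': array([ 0.06104891, -0.0075207 ,  0.05186929]), 'grasp_force': 0.0, 'gripper_width': 0.9986785624201054}
```

View pics/top0.png

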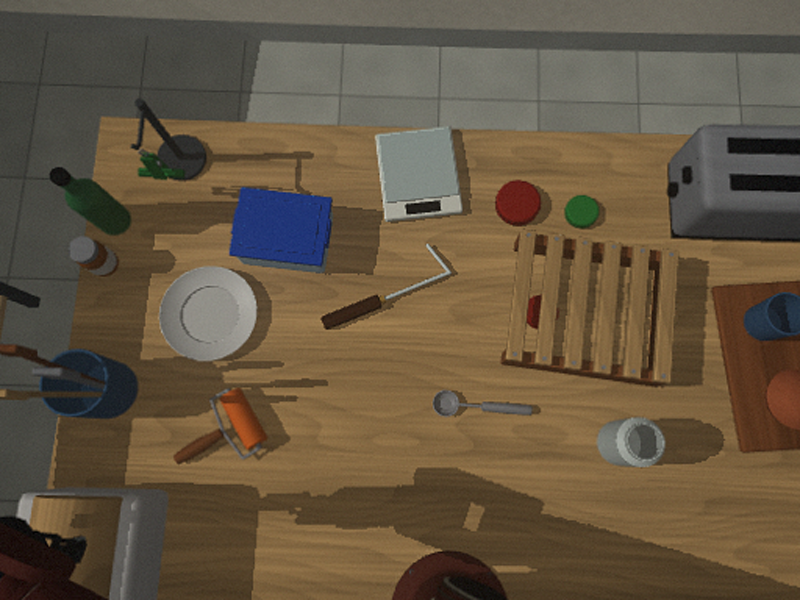

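View pics/side0.png

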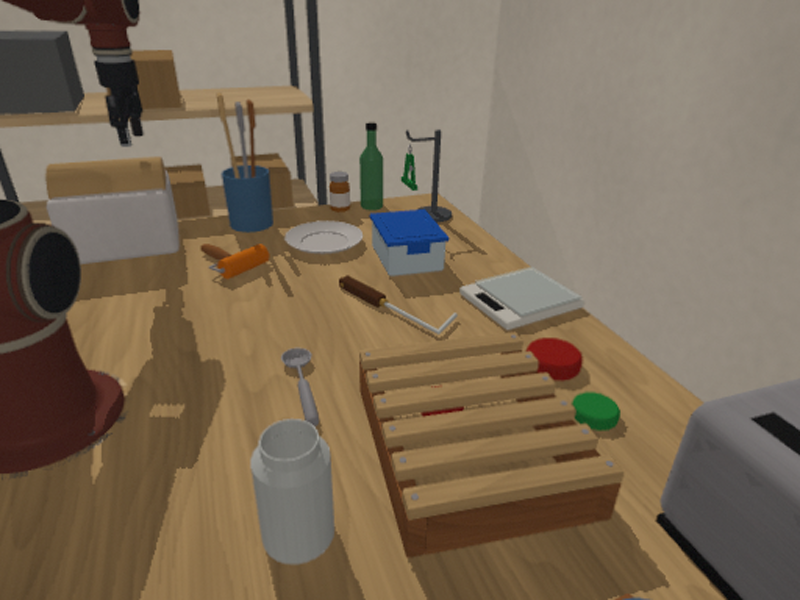

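The top view (800x600) shows the hook's handle end at (323,322), bend at (452,270) and tip at (430,245). The step mouth faces left at about (515,300).

Lid candidates:
- Large red disc at (518,202)
- Green disc at (582,211)
- Small red disc under the slats at (536,312), which matches the description

I'll check that choice in one crop.

```bash
python3 - <<'E'
s=open('h.py').read()
s=s.replace('d=manip.grab_frame(n); return d','d=manip.grab_frame(n); w,x,y,z=d["rotation"]; d["rotation"]=Rotation.from_quat([x,y,z,w]).as_matrix(); return d').replace('import numpy as np, cv2','import numpy as np, cv2\nfrom scipy.spatial.transform import Rotation')
open('h.py','w').write(s)
E
python3 - <<'E'
from h import *
d=cam("top"); c=d["image"][140:260,200:440]; cv2.imwrite("pics/c.png",cv2.resize(c,(800,400),interpolation=cv2.INTER_CUBIC))
s=.64
for nm,p,z in [("tip",(430,245),.011),("bend",(452,270),.011),("hend",(323,322),.015),("bigred",(518,202),.02),("plate",(208,313),.02)]:
    print(nm,px2w(d,np.array(p)*s,z).round(4))
c=px2w(d,np.array([(526,231),(678,250),(670,383),(503,361)])*s,.08);print(c.round(4))
im=cv2.cvtColor(d["image"],cv2.COLOR_BGR2HSV); m=cv2.inRange(im,(0,170,50),(6,255,255))|cv2.inRange(im,(174,170,50),(180,255,255))
n,l,st,ce=cv2.connectedComponentsWithStats(m)
for i in range(1,n):
    if st[i,4]>15: print(st[i],ce[i],px2w(d,ce[i],.02))
E
```

```text
tip [[0.6856 0.0514 0.011 ]]
bend [[0.6351 0.0063 0.011 ]]
hend [[0.5208 0.2562 0.015 ]]
bigred [[ 0.7791 -0.1238  0.02  ]]
plate [[0.5306 0.4793 0.02  ]]
[[ 0.6975 -0.1291  0.08  ]
 [ 0.6684 -0.4143  0.08  ]
 [ 0.4169 -0.3861  0.08  ]
 [ 0.4466 -0.0856  0.08  ]]
[317 116  29  28 629] [331.04133545 129.26232114] [[ 0.77906644 -0.12232412  0.02      ]]
[337 189   9  21 116] [341.1637931  198.87931034] [[ 0.55531695 -0.15243962  0.02      ]]
```

View pics/c.png

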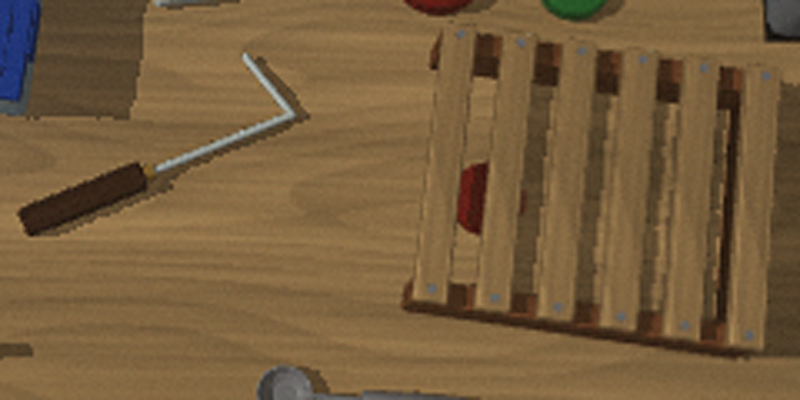

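The crop confirms the smaller red disc is under the first gap between slats. Its edges run from x=457 to 525 and its centre is near (491,199), i.e. raw pixel (347,200). The hook's bend is at (295,115), its tip at (246,56), and the handle runs from (26,222) to (147,174).

```bash
python3 - <<'E'
from h import *
from scipy.optimize import least_squares
d=cam("top")
f=lambda p:np.array(p)/3.3333+[200,140]
# hook fit
pts=dict(bend=((295,115),(.210,0,.011)),tip=((247,56),(.192,.068,.011)),he=((26,222),(-.060,0,.015)),hf=((147,174),(.060,0,.015)))
W=np.array([px2w(d,f(v[0]),v[1][2])[0] for v in pts.values()]); M=np.array([v[1] for v in pts.values()])
def tf(p,M): c,s=np.cos(p[2]),np.sin(p[2]); return M[:,:2]@np.array([[c,s],[-s,c]])+p[:2]
r=least_squares(lambda p:(tf(p,M)-W[:,:2]).ravel(),[.57,.15,-1.2]); print("hook",r.x,(r.fun.reshape(-1,2)*1e3).round(1))
C=px2w(d,f([(445,28),(777,70),(763,349),(413,298)]),.08); S=np.array([(.127,.15),(.127,-.15),(-.127,-.15),(-.127,.15)])
q=least_squares(lambda p:(tf(p,S)-C[:,:2]).ravel(),[.55,-.25,0]); print("step",q.x,(q.fun.reshape(-1,2)*1e3).round(1))
print("mouth",tf(q.x,np.array([[0,.15]])))
L=px2w(d,f([(491,199)]),.015)[0];c,s=np.cos(q.x[2]),np.sin(q.x[2]);D=L[:2]-q.x[:2]; print("lid",L,"in step",c*D[0]+s*D[1],-s*D[0]+c*D[1], "inside",.15-(-s*D[0]+c*D[1]))
st=manip.state();R=Rotation.from_quat(np.roll(st["tool_rot"],-1)).as_matrix();print(R.round(3),st["tool_pos"])
E
```

```text
hook [ 0.54315236  0.19936821 -1.14061251] [[ 1.2 -0.1]
 [-0.5 -1.6]
 [-1.1  1. ]
 [ 0.4  0.7]]
step [ 0.55757316 -0.25229515 -0.10854682] [[ 4.6  2.8]
 [ 2.4 -3.4]
 [-3.  -1.2]
 [-3.9  1.8]]
mouth [[ 0.57382323 -0.10317796]]
lid [ 0.55443775 -0.17203725  0.015     ] in step -0.011811601271407882 0.07944588263653148 inside 0.07055411736346852
[[-0.973  0.233 -0.   ]
 [ 0.233  0.973 -0.001]
 [ 0.    -0.001 -1.   ]] [0.14526184 0.60747269 0.23050096]
```

Request:
move_arm(increments=[-30,-18,0,0,1,-30,-18,0,0,1,-30,-18,0,0,1,-30,-18,0,0,1,-30,-18,0,0,1,-30,-18,0,0,1,-30,-18,0,0,1,-30,-18,0,0,1])

```text
time: 0.87
tool_pos: [0.3461, 0.4105, 0.2312]
tool_rot: [0.0, 0.117, 0.993, -0.0]
contact_force: [0.2, 0.7, -0.9]
gripper_width: 1.001
grasp_force: 0.0
```

Request:
move_arm(increments=[-33,-20,0,0,1,-33,-20,0,0,1,-33,-20,0,0,1,-33,-20,0,0,1,-33,-20,0,0,1,-33,-20,0,0,1,-33,-20,0,0,1,0,0,0,0,1])

```text
time: 1.53
tool_pos: [0.541, 0.2174, 0.231]
tool_rot: [0.001, 0.12, 0.993, -0.001]
contact_force: [-0.9, -0.5, 0.3]
gripper_width: 0.998
grasp_force: 0.0
```

Request:
move_arm(increments=[0,0,0,0.12,1,0,0,0,0.12,1,0,0,0,0.12,1,0,0,0,0.12,1,0,0,0,0.12,1,0,0,0,0.12,1,0,0,0,0.12,1,0,0,0,0.06,1])

```text
time: 2.2
tool_pos: [0.5369, 0.2224, 0.231]
tool_rot: [-0.0, 0.539, 0.842, -0.0]
contact_force: [0.1, 0.4, 0.6]
gripper_width: 0.998
grasp_force: 0.0
```

```bash
cat >> h.py <<'E'
def go(tx,ty,tz,hookyaw):
    "print tool-frame shift (mm) to world TCP target and spin so that tool x = -hook x"
    st=manip.state();R=Rotation.from_quat(np.roll(st["tool_rot"],-1)).as_matrix();p=st["tool_pos"]
    D=R.T@(np.array([tx,ty,tz])-p); a=np.arctan2(-R[1,0],-R[0,0])
    print("t",st["time"],"pos",p.round(4),"tilt",R[:,2].round(3),"shift mm",(D*1e3).round(1),"hookyaw now",round(a,4),"spin",round(-(hookyaw-a),4),"F",st["contact_force"].round(1),"jaw",st["gripper_width"],st["grasp_force"],"q",st["joint_pos"].round(2))
E
python3 -c "
from h import *
go(.5348,.2176,.06,-1.1406)"
```

```text
t 2.2 pos [0.5369 0.2224 0.231 ] tilt [-0.001 -0.    -1.   ] shift mm [ -3.5  -3.8 171. ] hookyaw now -1.1395 spin 0.0011 F [0.1 0.4 0.6] jaw 0.9981073387107942 0.0 q [ 0.26 -0.05  1.72  0.    1.48 -0.17]
```

Request:
move_arm(increments=[-3.5,-3.8,35,0,1,0,0,35,0,1,0,0,35,0,1,0,0,35,0,1,0,0,30,0,1,0,0,25,0,1,0,0,20,0,1,0,0,10,0,1])

```text
time: 2.87
tool_pos: [0.5327, 0.2169, 0.0027]
tool_rot: [-0.002, 0.537, 0.843, -0.002]
contact_force: [-1.1, 0.3, 0.1]
gripper_width: 1.001
grasp_force: 0.0
```

Request:
move_arm(increments=[0,0,2,0,0.6,0,0,0,0,0,0,0,0,0,0,0,0,0,0,0,0,0,0,0,0,0,0,0,0,0,0,0,0,0,0,0,0,0,0,0])

```text
time: 3.53
tool_pos: [0.5371, 0.2178, 0.0064]
tool_rot: [0.001, 0.537, 0.843, 0.001]
contact_force: [0.1, -0.2, 6.8]
gripper_width: 0.284
grasp_force: 60.7
```

```bash
python3 - <<'E'
from h import *
go(.5348,.2176,.06,-1.1406)
d=cam("side"); cv2.imwrite("pics/g.png",cv2.resize(d["image"][120:260,180:360],(720,560),interpolation=cv2.INTER_CUBIC))
E
```

```text
t 3.5333 pos [0.5371 0.2178 0.0064] tilt [ 0.003  0.001 -1.   ] shift mm [  0.8  -1.9 -53.6] hookyaw now -1.1348 spin 0.0058 F [ 0.1 -0.2  6.8] jaw 0.2838832578496837 60.69928050041199 q [ 0.26  0.19  1.87  0.    1.08 -0.18]
```

View pics/g.png

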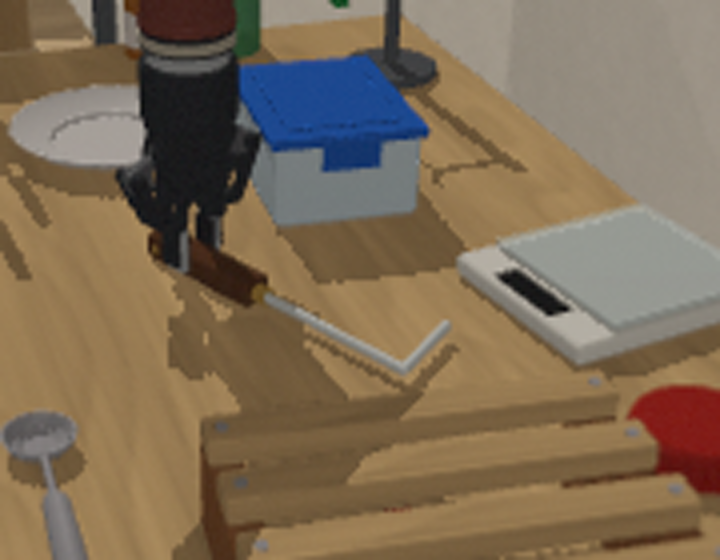

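Request:
move_arm(increments=[0,0,-10,0,0,0,0,-18,0,0,0,0,0,0.1,0,0,0,0,0.11,0,0,0,0,0.11,0,0,0,0,0.11,0,0,0,0,0.11,0,0,0,0,0,0])

```text
time: 4.25
tool_pos: [0.5351, 0.2172, 0.0325]
tool_rot: [-0.0, 0.743, 0.669, -0.0]
contact_force: [0.1, -0.2, -0.7]
gripper_width: 0.282
grasp_force: 59.9
```

```bash
python3 - <<'E'
from h import *
go(.549,.167,.034,-1.679)
for n in("top","side"):
    d=cam(n); im=d["image"]
    c=im[140:260,200:440] if n=="top" else im[160:300,180:360]
    cv2.imwrite(f"pics/l_{n}.png",cv2.resize(c,None,fx=800/c.shape[1],fy=800/c.shape[1],interpolation=cv2.INTER_CUBIC)[:600])
E
```

```text
t 4.25 pos [0.5351 0.2172 0.0325] tilt [-0. -0. -1.] shift mm [-48.5  19.2  -1.5] hookyaw now -1.6766 spin 0.0024 F [ 0.1 -0.2 -0.7] jaw 0.2815737069668823 59.922983050346375 q [0.26 0.15 1.87 0.   1.13 0.36]
```

View pics/l_top.png

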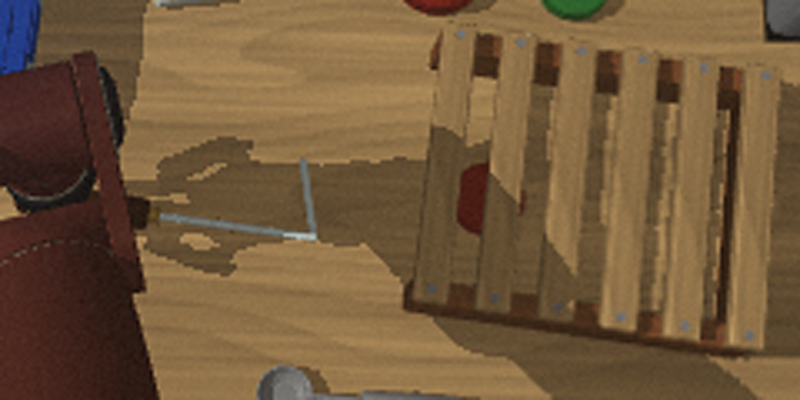

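View pics/l_side.png

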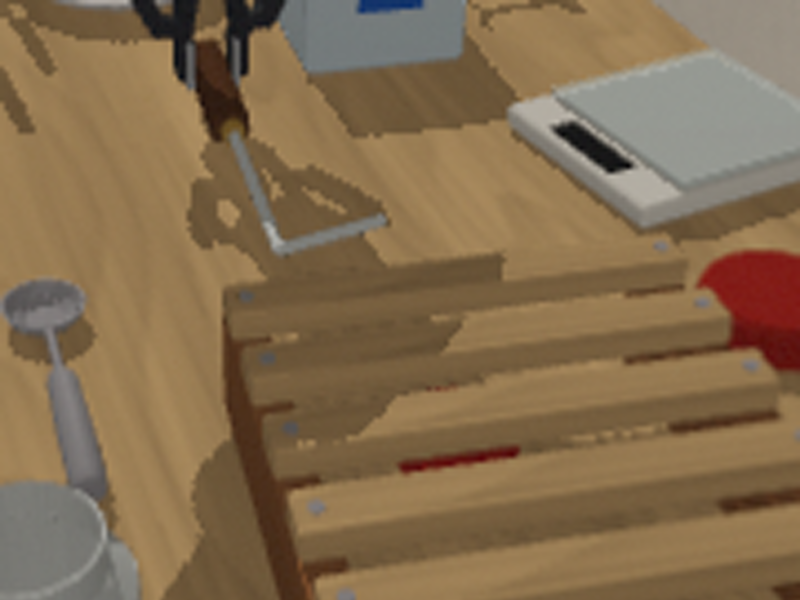

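Top crop: bend at (313,237), tip at (304,160), rod start at (162,216). Side crop: bend at (280,245), tip at (385,220), rod start at (234,133). I'll triangulate these to check for sag or slip in the grip.

```bash
python3 - <<'E'
from h import *
a=cam("top");b=cam("side")
def ray(d,uv):
    p=px2w(d,uv,0)[0];e=np.array(d["eye"]);v=p-e;return e,v/np.linalg.norm(v)
P={}
for n,u,v in [("bend",(313,237),(280,245)),("tip",(304,160),(385,220)),("rod0",(162,216),(234,133))]:
    A=np.zeros((3,3));B=np.zeros(3);rs=[ray(a,np.array(u)/3.3333+[200,140]),ray(b,np.array(v)/4.4444+[180,160])]
    for e,w in rs: M=np.eye(3)-np.outer(w,w);A+=M;B+=M@e
    P[n]=np.linalg.solve(A,B);print(n,P[n].round(4),"miss mm",[round(1e3*np.linalg.norm((np.eye(3)-np.outer(w,w))@(P[n]-e)),1) for e,w in rs])
h=-1.6766;hx=np.array([np.cos(h),np.sin(h)]);hy=np.array([-hx[1],hx[0]]);t=manip.state()["tool_pos"]
for n in P: D=P[n][:2]-t[:2];print(n,"rel TCP along,lat",(D@hx).round(4),(D@hy).round(4))
E
```

```text
bend [ 0.5119 -0.0084  0.0376] miss mm [np.float64(2.3), np.float64(2.3)]
tip [0.583  0.0006 0.0355] miss mm [np.float64(2.2), np.float64(2.2)]
rod0 [0.5256 0.1278 0.039 ] miss mm [np.float64(1.5), np.float64(1.5)]
bend rel TCP along,lat 0.2268 0.0006
tip rel TCP along,lat 0.2104 0.0703
rod0 rel TCP along,lat 0.0899 -0.0002
```

Request:
move_arm(increments=[-16,9.6,0,0,0,-16,9.6,0,0,0,-16,0,0,0.002,0,-25,0,0,0,0,-25,0,0,0,0,-25,0,0,0,0,-20,0,0,0,0,0,0,0,0,0])

```text
time: 5.12
tool_pos: [0.5391, 0.0703, 0.0322]
tool_rot: [0.0, 0.744, 0.668, -0.001]
contact_force: [-0.5, 0.6, -0.4]
gripper_width: 0.288
grasp_force: 59.9
```

```bash
python3 -c "
from h import *
go(.5307,-.0022,.034,-1.679)"
```

```text
t 5.1167 pos [0.5391 0.0703 0.0322] tilt [-0.001 -0.001 -1.   ] shift mm [-72.9  -0.5  -1.7] hookyaw now -1.6785 spin 0.0005 F [-0.5  0.6 -0.4] jaw 0.28812567559534286 59.91752028465271 q [-0.01  0.07  1.95 -0.    1.12  0.1 ]
```

Request:
move_arm(increments=[-20,0,0,0,0,-20,0,0,0,0,-20,0,0,0,0,-16,0,0,0,0,0,0,0,0,0])

```text
time: 5.53
tool_pos: [0.5314, -0.0042, 0.0325]
tool_rot: [0.0, 0.744, 0.668, -0.0]
contact_force: [0.4, 0.2, -0.5]
gripper_width: 0.286
grasp_force: 59.9
```

```bash
python3 - <<'E'
from h import *
go(.5307,-.0022,.034,-1.679)
d=cam("top"); c=d["image"][140:260,270:430]
cv2.imwrite("pics/in.png",cv2.resize(c,(800,600),interpolation=cv2.INTER_CUBIC))
E
```

```text
t 5.5333 pos [ 0.5314 -0.0042  0.0325] tilt [ 0.    -0.001 -1.   ] shift mm [ 1.9 -0.9 -1.5] hookyaw now -1.678 spin 0.001 F [ 0.4  0.2 -0.5] jaw 0.2860137941656488 59.92854058742523 q [-0.15  0.04  1.98 -0.    1.12 -0.04]
```

View pics/in.png

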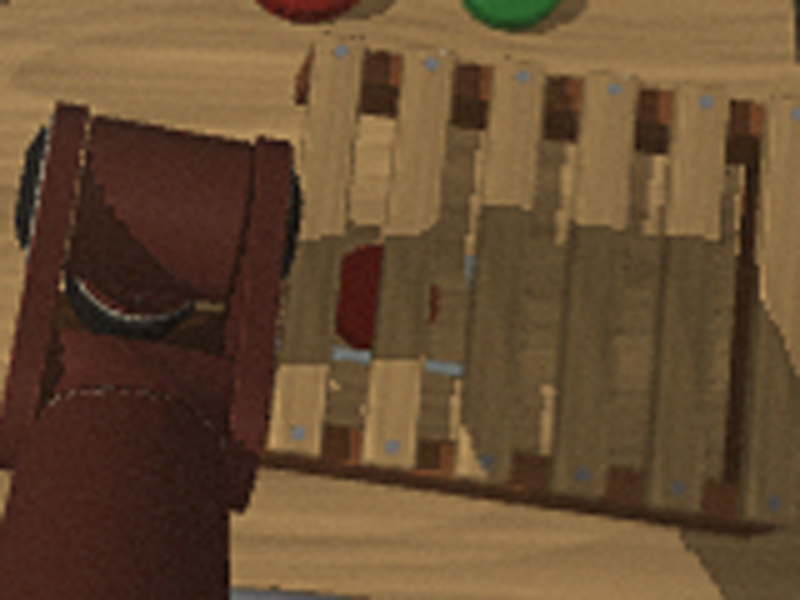

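The rod is at (350,355) in the crop and the tip at (470,265), so the foot is beyond the lid's far edge at (437,300). The rod nearly overlaps the lid's side edge, so I'll shift 5 mm away before lowering.

Request:
move_arm(increments=[0,-5,0,0,0,0,0,8,0,0,0,0,8,0,0,0,0,7,0,0,0,0,0,0,0])

```text
time: 6.0
tool_pos: [0.5248, -0.0012, 0.0068]
tool_rot: [-0.002, 0.743, 0.669, -0.001]
contact_force: [-0.6, 0.2, -0.8]
gripper_width: 0.285
grasp_force: 60.0
```

Request:
move_arm(increments=[8,0,0,0,0,8,0,0,0,0,8,0,0,0,0,10,0,0,0,0,10,0,0,0,0,10,0,0,0,0,10,0,0,0,0,0,0,0,0,0])

```text
time: 6.67
tool_pos: [0.5335, 0.0636, 0.0095]
tool_rot: [-0.0, 0.743, 0.669, 0.0]
contact_force: [-0.7, 0.4, -1.2]
gripper_width: 0.285
grasp_force: 59.9
```

```bash
python3 - <<'E'
from h import *
go(.5307,-.0022,.009,-1.679)
d=cam("top"); c=d["image"][140:260,270:430]
cv2.imwrite("pics/p1.png",cv2.resize(c,(800,600),interpolation=cv2.INTER_CUBIC))
im=cv2.cvtColor(d["image"],cv2.COLOR_BGR2HSV); m=cv2.inRange(im,(0,150,40),(6,255,255))|cv2.inRange(im,(174,150,40),(180,255,255)); m[:140]=0;m[260:]=0
n,l,st,ce=cv2.connectedComponentsWithStats(m)
for i in range(1,n):
    if st[i,4]>8: print(st[i],px2w(d,[ce[i],st[i,:2],st[i,:2]+st[i,2:4]],.02)[:,:2].round(3).tolist())
E
```

```text
t 6.6667 pos [0.5335 0.0636 0.0095] tilt [ 0.     0.001 -1.   ] shift mm [-65.8   4.1   0.4] hookyaw now -1.6748 spin 0.0042 F [-0.7  0.4 -1.2] jaw 0.28535847447497104 59.91934418678284 q [-0.02  0.09  1.97  0.    1.08  0.08]
[322 140  19   4  56] [[0.739, -0.121], [0.743, -0.094], [0.731, -0.153]]
[318 189  10  21 136] [[0.554, -0.096], [0.584, -0.082], [0.52, -0.112]]
[337 195   3  11  13] [[0.552, -0.143], [0.567, -0.14], [0.533, -0.149]]
[256 211   8   8  19] [[0.499, 0.095], [0.509, 0.106], [0.486, 0.081]]
[263 213   7   4  11] [[0.5, 0.074], [0.504, 0.084], [0.492, 0.063]]
[290 212   5   5  10] [[0.503, -0.003], [0.51, 0.003], [0.495, -0.013]]
[264 217   5   6   9] [[0.485, 0.073], [0.492, 0.081], [0.474, 0.065]]
[248 243   4  10  17] [[0.397, 0.121], [0.412, 0.126], [0.383, 0.113]]
[265 252   6   8  13] [[0.376, 0.066], [0.387, 0.075], [0.364, 0.056]]
[256 255   5   5  10] [[0.371, 0.095], [0.377, 0.101], [0.363, 0.086]]
```

The lid is following the hook: it now spans y from -0.082 to -0.149. I'll keep drawing.

Request:
move_arm(increments=[10,0,0,0,0,15,0,0,0,0,18,0,0,0,0,18,0,0,0,0,18,0,0,0,0,18,0,0,0,0,12,0,0,0,0,6,0,0,0,0])

```text
time: 7.38
tool_pos: [0.5455, 0.1774, 0.0093]
tool_rot: [-0.0, 0.743, 0.669, 0.0]
contact_force: [-1.3, -0.3, -1.6]
gripper_width: 0.291
grasp_force: 59.9
```

```bash
python3 - <<'E'
from h import *
manip.state(); go(.5307,-.0022,.009,-1.679)
d=cam("top"); c=d["image"][120:300,180:420]
cv2.imwrite("pics/p2.png",cv2.resize(c,(800,600),interpolation=cv2.INTER_CUBIC))
E
```

```text
t 7.3833 pos [0.5455 0.1774 0.0093] tilt [ 0.  0. -1.] shift mm [-180.2    4.1    0.3] hookyaw now -1.6758 spin 0.0032 F [-1.3 -0.3 -1.6] jaw 0.29064338988524635 59.907211661338806 q [0.18 0.17 1.88 0.   1.09 0.29]
```

View pics/p2.png

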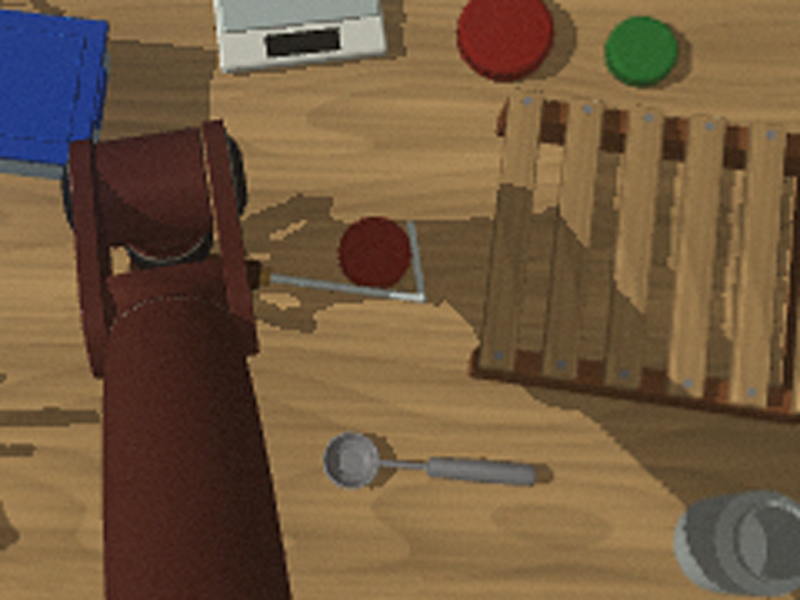

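The lid at (376,252) is fully out, and the hook's foot at (422,298) is well clear of the step edge at about x=480. Next I set the hook down and release it.

Request:
move_arm(increments=[0,0,2.5,0,0,0,0,0,0,0,0,0,0,0,0.4,0,0,0,0,0.6,0,0,0,0,1,0,0,0,0,1,0,0,0,0,1,0,0,0,0,1])

```text
time: 8.1
tool_pos: [0.5454, 0.1759, 0.0068]
tool_rot: [0.0, 0.744, 0.669, 0.0]
contact_force: [-0.4, 0.2, -0.4]
gripper_width: 1.001
grasp_force: 0.0
```

Request:
move_arm(increments=[0,0,0,0,1,0,0,-10,0,1,0,0,-20,0,1,0,0,-30,0,1,0,0,-35,0,1,0,0,-35,0,1,0,0,-35,0,1,0,0,-30,0,1])

```text
time: 8.77
tool_pos: [0.5458, 0.1762, 0.2056]
tool_rot: [0.001, 0.744, 0.669, 0.001]
contact_force: [0.8, 1.5, 0.6]
gripper_width: 1.0
grasp_force: 0.0
```

Request:
move_arm(increments=[30,0,0,0,1,35,0,0,0,1,35,0,0,0,1,35,0,0,0,1,35,0,0,0,1,30,0,0,0,1,0,0,0,0,1,0,0,0,0,1])

```text
time: 9.43
tool_pos: [0.5662, 0.3763, 0.2022]
tool_rot: [0.0, 0.743, 0.67, -0.0]
contact_force: [0.2, -1.1, 0.0]
gripper_width: 1.001
grasp_force: 0.0
```

```bash
python3 - <<'E'
from h import *
go(.5307,-.0022,.009,-1.679)
d=cam("top")["image"];e=cam("side")["image"]
cv2.imwrite("pics/end.png",np.vstack([cv2.resize(d[60:300,60:440],(475,300)),cv2.resize(e[100:292,100:404],(475,300))]))
E
```

```text
t 9.4333 pos [0.5662 0.3763 0.2022] tilt [ 0. -0. -1.] shift mm [-380.2    3.7  193.3] hookyaw now -1.6743 spin 0.0047 F [ 0.2 -1.1  0. ] jaw 1.0009358214067852 0.0 q [ 0.48  0.2   1.5  -0.    1.44  0.58]
```

View pics/end.png

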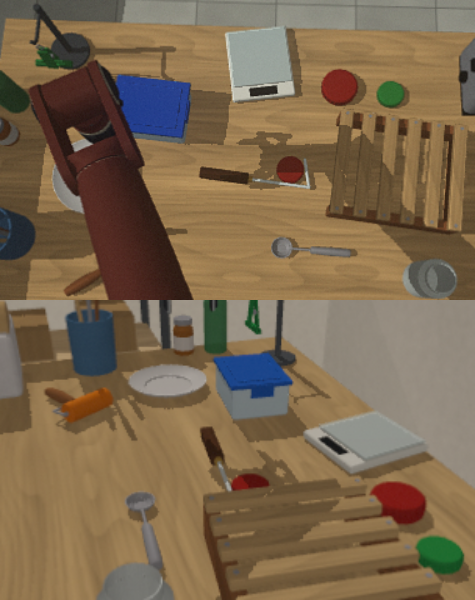

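The lid at (290,169) and the hook (handle at (225,175)) both lie flat and clear of the step. The other things look undisturbed and the arm touches nothing, so I'm handing in.

```bash
python3 -c "
from plant import manip
print(manip.job_done())"
```

```text
the job is handed in; nothing more can be done
None
```

The red lid is drawn out and lying flat on the open bench, the hook is laid down flat and clear of the step, nothing else looked disturbed in the final pictures, and the job is handed in at about 9.5 s of the 51 s allowed (no verdict was returned).

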